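Free the green plate from under the cups

TASK

The green plate is wanted on the round cork mat, but it lies across the blue and the orange cup ring of the rack and two cups stand on it. Stand those two cups aside on the wooden board, lift the plate out and set it flat in the middle of the mat, and only then put the cups back in the rack, the big blue-banded cup in the blue ring and the small orange-banded one in the orange ring. Everything is china or melamine: keep the cups upside down as they are, set things down without dropping them, and leave the two plain cups standing where they are.

Things in the scene. Friction and masses are not known exactly. Their poses are not given: they have to be found in the camera images.
- cup_big: Big white cup with a blue band, upside down (mouth down, blue disc in the foot), about 0.27 kg, first on the plate. Straight-sided, 68 mm diameter up to 56 mm high, then rounded to a 45 mm foot; 74 mm tall. Origin: centre of the mouth, at the bottom; z up. The handle stands out 25 mm in +y (25 to 65 mm high), so grip the body across, along x.
- cup_small: Small white ceramic cup with an orange band, upside down (orange disc inside the foot). Straight-sided, 52 mm diameter up to 44 mm, then a 34 mm foot, 62 mm tall, about 0.16 kg. Starts on the plate, beside the big cup, each handle pointing away from the other cup. Origin: centre of the mouth, at the bottom; z up; the handle stands out 25 mm from the side in +y.
- plate: Round green melamine plate, about 0.20 kg, with a steep rim: 197 mm over the rim, 24 mm high, floor 5 mm thick; the rim wall is 6 mm thick, its middle 94.5 mm from the centre, leaning out 7 degrees. Pinch the rim wall from above, one finger inside. First it lies level in the middle of the rack, on the hub and the two coloured rings. Origin: centre of the underside; z up.
- ring_big: Blue plastic ring fixed in the rack floor, the place of the big cup: 84 mm inside, 94 mm outside, 8 mm high. At the start its inner half lies under the plate. Origin: ring centre at the level of the rack floor, where the cup's mouth rests; z up.
- ring_small: Orange plastic ring fixed in the rack floor, the place of the small cup: 68 mm inside, 78 mm outside, 8 mm high. At the start its inner half lies under the plate. Origin: ring centre at the level of the rack floor; z up.
- rack: Round light-grey plastic rack, 380 mm across, on a stiff turntable: about 1.5 N sideways at the rim turns it, with all it holds. Origin: centre of its floor, 26 mm above the table; wall 22 mm, centre hub 8 mm high, 56 mm wide. On its x axis lie the blue ring (+110 mm) and the orange ring (-105 mm), on its y axis the plain cups (+-145 mm); the plate's rim is free at 45 degrees between them.
- board: Rectangular light wooden board, fixed: 130 mm along its x, 260 mm along its y, 12 mm thick. The place to stand the cups aside. Origin: centre of the underside (top face 12 mm above it).
- mat: Round cork mat, fixed: 200 mm diameter, 5 mm thick, on the same black rubber sheet as the board, their centres about 180 mm apart. Where the plate is wanted. Origin: centre of the underside (top face 5 mm above it).
- cup_c: Plain white ceramic cup, upside down in the rack, to be left alone: 60 mm diameter, 68 mm tall, handle standing out 25 mm in its +y. Origin: centre of the mouth, at the bottom.
- cup_d: The other plain white cup, on the opposite side of the rack, to be left alone; the same sizes.
Mind the look-alikes: they are no part of the job. What is shaped like the plate but purple is not meant.

How it is judged:
On the way, in this order (a step that is already met when the one before it is completed fails the run):
1. both cups stand upside down on the wooden board, let go, while the plate is still in the rack (x of cup_big in the frame of board between -0.065 and 0.065 m and y of cup_big in the frame of board between -0.13 and 0.13 m and z of cup_big in the frame of board between 0.008 and 0.018 m and angle between each of cup_big, cup_small's own z axis and vertical below 0.12 rad and x of cup_small in the frame of board between -0.065 and 0.065 m and y of cup_small in the frame of board between -0.13 and 0.13 m and z of cup_small in the frame of board between 0.008 and 0.018 m and contact force between the fingers and cup_big below 0.05 N and linear speed of each of cup_big, cup_small below 0.03 m/s and contact force between the fingers and cup_small below 0.05 N and horizontal distance between plate and rack below 0.05 m), for 0.2 s.
2. the plate lies flat in the middle of the cork mat, let go, while both cups still stand on the board (horizontal distance between plate and mat below 0.015 m and z of plate in the frame of mat between 0.001 and 0.01 m and angle between plate's own z axis and vertical below 0.08 rad and contact force between the fingers and plate below 0.05 N and linear speed of plate below 0.03 m/s and x of cup_big in the frame of board between -0.065 and 0.065 m and y of cup_big in the frame of board between -0.13 and 0.13 m and z of cup_big in the frame of board between 0.008 and 0.018 m and angle between each of cup_big, cup_small's own z axis and vertical below 0.12 rad and x of cup_small in the frame of board between -0.065 and 0.065 m and y of cup_small in the frame of board between -0.13 and 0.13 m and z of cup_small in the frame of board between 0.008 and 0.018 m), for 0.2 s.
At the end, for the whole second after the job is handed in: Plate flat on the mat, centres within 15 mm; big cup upside down in the blue ring, small cup in the orange ring, each within 12 mm of the ring's centre and resting on the rack floor; both plain cups standing within 50 mm of where they were; all let go and at rest (horizontal distance between plate and mat below 0.015 m and z of plate in the frame of mat between 0.001 and 0.01 m and angle between plate's own z axis and vertical below 0.08 rad and contact force between the fingers and plate below 0.05 N and linear speed of each of plate, cup_big, cup_small below 0.03 m/s and horizontal distance between cup_big and ring_big below 0.012 m and z of cup_big in the frame of ring_big between -0.005 and 0.005 m and angle between each of cup_big, cup_small's own z axis and vertical below 0.1 rad and contact force between the fingers and cup_big below 0.05 N and horizontal distance between cup_small and ring_small below 0.012 m and z of cup_small in the frame of ring_small between -0.005 and 0.005 m and contact force between the fingers and cup_small below 0.05 N and distance of each of cup_c, cup_d from where it was at the start of the episode below 0.05 m and angle between each of cup_c, cup_d's own z axis and vertical below 0.15 rad); the robot touches nothing.
It fails at once if a cup or the plate is dropped (falls freely faster than 0.6 m/s, about 18 mm) ((linear speed of cup_big above 0.6 m/s and contact force between the fingers and cup_big below 0.05 N) or (linear speed of cup_small above 0.6 m/s and contact force between the fingers and cup_small below 0.05 N) or (linear speed of plate above 0.6 m/s and contact force between the fingers and plate below 0.05 N)).
It fails at once if a cup is tipped over (leans more than 35 degrees) (angle between any of cup_big, cup_small, cup_c, cup_d's own z axis and vertical above 0.61 rad).
It fails at once if a plain cup is pushed more than 50 mm from its place (distance of any of cup_c, cup_d from where it was at the start of the episode above 0.05 m).
It also fails if it takes over 128 s, if anything falls off the work surface, if the arm or the gripper's body presses on something with over 40 N, if the wrist force passes 120 N, or if a joint passes its speed limit or range.

ROBOT

A 7-joint arm with a two-finger parallel gripper is mounted at the origin on the work surface. World frame = base frame: x ahead of the robot, y to its left, z up, the work surface at z = 0. Lengths are in m, angles in rad, forces in N, time in s.
With the tool pointing down it reaches from about 0.4 to 0.85 m from the base axis. Payload 4.5 kg.
Tool frame: the origin (TCP) lies at the very end of the fingers, on their centre line; the grasp point (between the pads) lies 19 mm behind it (r.pinch_z is the distance from the TCP to the grasp point, in m); z points along the fingers, y is the line along which they close (so a half turn about z gives the same grasp; the last joint's range is limited). The gripper opens to 88 mm and grips with 3 to 60 N. Pads are 18 mm wide; open, the fingers measure 123 mm over their backs; the gripper's body (75 mm by 187 mm) begins 45 mm behind the grasp point.
Start: joints at [1.368, 0.689, -0.195, 1.565, 0.157, 0.902, -0.215], TCP at [0.147, -0.608, 0.239] pointing down, gripper open.
Joint ranges: [-3.01, 3.01], [-0.46, 2.08], [-1.47, 1.51], [0.13, 2.56], [-1, 4.14], [0.04, 2.09], [-2.66, 2.66]. Speed limits (rad/s): [2.57, 2.57, 3.14, 3.14, 3.14, 3.14, 3.14].

INTERFACE

Orientations are given as a unit quaternion [x, y, z, w].
In Python, from plant import r, cams gives the robot as it stands.
- The arm moves only by the shell command python3 -m pendant 'ROWS' [FORCE]. ROWS is JSON, a list of rows, each a list of 3 entries, a list of its own where there are three numbers: the closure, from -1 (fully open) to 1 (shut), then the shift along the tool's x, y, z in mm, then the turn, a rotation vector about the tool's x, y, z in degrees. A call has 1 to 8 rows; each row shifts and turns the commanded pose from where the row before left it, along the tool's axes as they then stand; what a row does not reach is not made up. A row lasts 1/8 s, in which the tool goes at most 62.5 mm and 10.7 degrees, less where a joint would pass 70% of its speed; a pose out of reach is approached as far as the arm can. A call with a gripper value outside its range is refused whole. The fingers move at their own pace and stop on an object; FORCE is the grip in N (left out, the last holds). Time passes only in rows, so rows that do not move let the fingers close. It gives the time, the measured TCP pose, the force, the opening and the grip force at its end, in the units of the state.
- r.get_state(): the state, without advancing time (a new reading comes with each control period).
- cams.snapshot(name): name is "side" or "top"; returns a dict with "img" (384x512x3 uint8, red, green, blue), "camera_matrix" (3x3 intrinsics, pixels), "D" ([k1, k2, p1, p2, k3] as OpenCV has them; the pictures are not rectified), "camera_from_world" (4x4, takes a point from world to camera coordinates). Camera axes: x right, y up, looking along -z (the intrinsics and any distortion apply to the point x, -y, -z); pixel columns grow to the right and rows downward; lengths in m; the calibration is good to about 2 mm. A picture is of the moment at which its call begins. There is no depth.
- r.finish_job(): hands the job in; it is judged then, once.
The state is a dict: "clock": time; "q": joint angles; "qd": joint speeds; "joint_torque": joint torques, N m; "tool_pos": TCP position; "eef_rot": TCP orientation; "contact_force": force on the tool from outside, world axes, zero at the start; "moment": the same for the moment, N m; "opening": opening from 0.0 (shut) to 1.0 (fully open); "finger_force": force on a finger pad.
Only numpy, scipy, OpenCV 4.12 (cv2) and the standard library are available. Lean on these libraries where they do the work, as an engineer would, in place of code of your own. Each camera call takes 0.05 s, during which the arm holds its last target. There are 200 camera calls.

## Working session

There is one attempt and no reset: what is moved stays moved. The work goes in short steps, Python scripts to look and compute and a shell command to move; the robot and the scene stay as the last step left them, time stands still between calls to the robot, and variables do not carry over. Pictures are saved under pics/ and viewed, at most 14 in all, crops included, and the job is handed in when it is done.

```bash
ls; mkdir -p pics
python3 - <<'E'
from plant import r,cams
import cv2
for n in("top","side"):
    s=cams.snapshot(n); cv2.imwrite(f"pics/{n}0.png",cv2.cvtColor(s["img"],cv2.COLOR_RGB2BGR))
    print(n,s["camera_matrix"],s["D"],s["camera_from_world"])
st=r.get_state();print(st["tool_pos"],st["eef_rot"],st["opening"],r.pinch_z,st["clock"])
E
```

```text
pics
top [[448.53860214   0.         247.07435477]
 [  0.         448.53860214 190.23720181]
 [  0.           0.           1.        ]] [-0.09926081  0.          0.          0.          0.        ] [[ 8.14758412e-03 -9.99957573e-01  4.29748751e-03 -7.33547629e-06]
 [ 9.95195091e-01  8.52797344e-03  9.75397610e-02 -4.24930887e-01]
 [-9.75722716e-02  3.48212507e-03  9.95222350e-01 -1.11046711e+00]
 [ 0.00000000e+00  0.00000000e+00  0.00000000e+00  1.00000000e+00]]
side [[385.55093512   0.         244.2711583 ]
 [  0.         385.55093512 198.03243046]
 [  0.           0.           1.        ]] [-0.05609831  0.          0.          0.          0.        ] [[-0.9857945  -0.16662946  0.02106715  0.41248973]
 [ 0.12716805 -0.65856299  0.74170283 -0.11815478]
 [-0.1097155   0.73384564  0.67039771 -1.0852173 ]
 [ 0.          0.          0.          1.        ]]
[ 0.14646204 -0.60705861  0.23803443] [ 9.92994653e-01  1.18156848e-01 -1.47073108e-04 -7.46697061e-04] 0.9989106550676479 0.0187 0.1
```

View pics/top0.png

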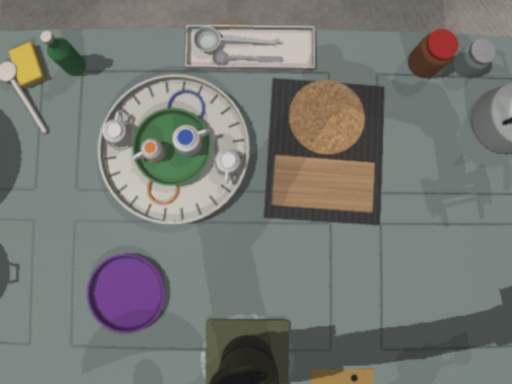

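View pics/side0.png

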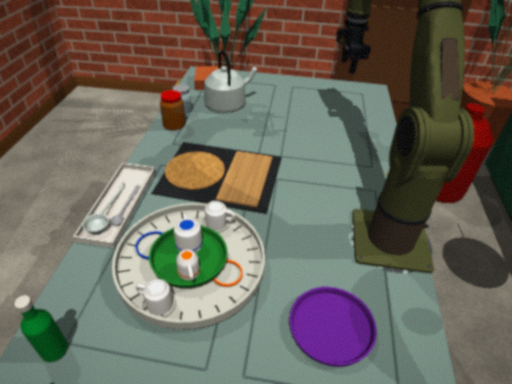

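The top view shows: green plate (173,147), with the blue-disc cup at (186,138) and the orange-disc cup at (150,150). The blue ring is at about (186,103) and the orange ring at about (163,190). The plain cups are at (115,131) and (229,160), the cork mat at (327,117) and the board at (323,184). The purple plate at (127,292) is the look-alike and not meant.

```bash
cat > h.py <<'E'
import numpy as np,cv2
from plant import r,cams
from scipy.spatial.transform import Rotation as R
def snap(n): return cams.snapshot(n)
def bp(s,px,z):
    "pixels -> world points on plane z"
    K,D,T=s["camera_matrix"],np.array(s["D"]),np.array(s["camera_from_world"])
    u=cv2.undistortPoints(np.array(px,float).reshape(-1,1,2),K,D)[:,0]
    d=np.c_[u[:,0],-u[:,1],-np.ones(len(u))]@T[:3,:3]
    c=-T[:3,:3].T@T[:3,3]
    return c+d*((z-c[2])/d[:,2])[:,None]
def pr(s,P):
    T=np.array(s["camera_from_world"]);p=np.atleast_2d(P)@T[:3,:3].T+T[:3,3]
    return cv2.projectPoints(p*[1,-1,-1],np.zeros(3),np.zeros(3),s["camera_matrix"],np.array(s["D"]))[0][:,0]
def mask(s,lo,hi,box=None):
    h=cv2.cvtColor(s["img"],cv2.COLOR_RGB2HSV);m=cv2.inRange(h,np.array(lo),np.array(hi))
    if box:
        k=np.zeros_like(m);x0,y0,x1,y1=box;k[y0:y1,x0:x1]=255;m&=k
    return m
def pts(m): return np.argwhere(m>0)[:,::-1].astype(float)
def circ(P,rad):
    from scipy.optimize import least_squares
    c0=P[:,:2].mean(0)
    return least_squares(lambda c:np.hypot(*(P[:,:2]-c).T)-rad,c0,loss='soft_l1',f_scale=.002)
def save(s,name,box=None,k=1,marks=()):
    im=cv2.cvtColor(s["img"],cv2.COLOR_RGB2BGR).copy()
    x0,y0,x1,y1=box or(0,0,512,384)
    im=cv2.resize(im[y0:y1,x0:x1],None,fx=k,fy=k,interpolation=cv2.INTER_CUBIC)
    for p in marks: cv2.circle(im,tuple(int(round(v)) for v in (np.array(p)+.5-[x0,y0])*k),1,(255,0,255),-1)
    cv2.imwrite(f"pics/{name}.png",im)
E
cat > m.py <<'E'
from h import *
def ring(c,rad,z,n=48):
    a=np.linspace(0,2*np.pi,n);return np.c_[c[0]+rad*np.cos(a),c[1]+rad*np.sin(a),np.full(n,z)]
def hull(m):
    c=max(cv2.findContours(m,0,cv2.CHAIN_APPROX_NONE)[0],key=cv2.contourArea);return cv2.convexHull(c)[:,0].astype(float)
if __name__=="__main__":
    s=snap("top");mk=[]
    bx=(90,60,260,235)
    out={}
    m=mask(s,(50,90,30),(85,255,255),bx);P=bp(s,hull(m),.058);f=circ(P,.0985);out["plate"]=f.x;print("plate",f.x,f.cost);mk+=list(pr(s,ring(f.x,.0985,.058)))
    for n,lo,hi,b,z in(("blue",(105,120,80),(125,255,255),(170,122,202,155),.111),("orange",(3,110,120),(18,255,255),(140,138,160,160),.099)):
        q=pts(mask(s,lo,hi,b));p=bp(s,[q.mean(0)],z)[0];out[n]=p;print(n,len(q),q.mean(0),p);mk+=list(pr(s,[p]))
    for n,lo,hi,b,rad in(("rb",(105,90,60),(125,255,255),(160,80,210,118),.0445),("ro",(3,110,100),(18,255,255),(140,170,185,210),.0365)):
        q=pts(mask(s,lo,hi,b));f=circ(bp(s,q,.034),rad);out[n]=f.x;print(n,len(q),f.x,f.cost);mk+=list(pr(s,ring(f.x,rad,.034)))
    m=mask(s,(8,80,60),(25,255,255),(280,75,375,155));P=bp(s,hull(m),.007);f=circ(P,.1);out["mat"]=f.x;print("mat",f.x,f.cost);mk+=list(pr(s,ring(f.x,.1,.007)))
    m=mask(s,(5,60,60),(25,255,255),(265,156,385,222));c=bp(s,hull(m),.014).astype(np.float32);b=cv2.minAreaRect(c[:,:2]);print("board",b);mk+=list(pr(s,np.c_[cv2.boxPoints(b),[.014]*4]))
    d=out["rb"]-out["ro"];print("axis deg",np.degrees(np.arctan2(d[1],d[0])),np.linalg.norm(d),"centre",out["rb"]-d*110/215)
    save(s,"meas",(90,60,390,230),2.6,mk)
E
python3 m.py
```

```text
plate [0.54423463 0.18386105] 0.00024233317215433694
blue 160 [184.98125 136.625  ] [0.54161991 0.15105449 0.111     ]
orange 87 [149.77011494 147.02298851] [0.51862414 0.23628952 0.099     ]
rb 100 [0.63408924 0.16227589] 6.613939572158773e-05
ro 95 [0.42657449 0.21539924] 7.01694439637158e-05
mat [ 0.6214462  -0.20245108] 8.801077538820744e-06Traceback (most recent call last):
  File "m.py", line 16, in <module>
    m=mask(s,(5,60,60),(25,255,255),(265,156,385,222));c=bp(s,hull(m),.014).astype(np.float32);b=cv2.minAreaRect(c[:,:2]);print("board",b);mk+=list(pr(s,np.c_[cv2.boxPoints(b),[.014]*4]))
                                                                                                 ~~~~~~~~~~~~~~~^^^^^^^^^
cv2.error: OpenCV(4.12.0) /io/opencv/modules/imgproc/src/convhull.cpp:143: error: (-215:Assertion failed) total >= 0 && (depth == CV_32F || depth == CV_32S) in function 'convexHull'
```

```bash
sed -i 's/minAreaRect(c\[:,:2\])/minAreaRect(c[:,:2].copy())/; s/(160,80,210,118),.0445/(160,85,210,118),.0445/' m.py; sed -i 's/cv2.convexHull(c)\[:,0\]/cv2.convexHull(c.astype(np.float32))[:,0]/' m.py; python3 m.py
```

```text
plate [0.54303871 0.18268447] 0.00022267011272670921
blue 159 [184.99371069 136.66666667] [0.54152008 0.15102257 0.111     ]
orange 87 [149.77011494 147.02298851] [0.51862414 0.23628952 0.099     ]
rb 97 [0.63411599 0.1623342 ] 6.0149445705474253e-05
ro 95 [0.42654785 0.21540523] 6.955431363544447e-05
mat [ 0.62159634 -0.20246834] 9.584990188590576e-06
board ((0.4453422427177429, -0.1912303864955902), (0.2620583474636078, 0.13336864113807678), 86.0213394165039)
axis deg -14.342131192469784 0.21424534636056117 centre [0.52791834 0.18948682]
```

View pics/meas.png

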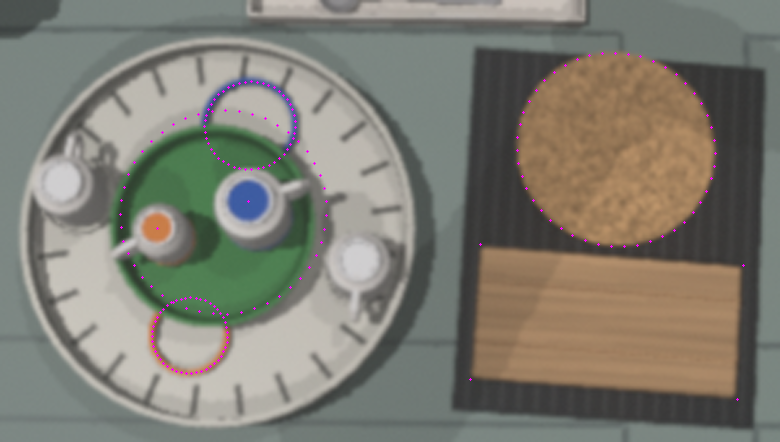

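The overlay shows the rings, mat and board fit well. The plate circle is off because its mask is partial, so I'm refining the plate, cross-checking the discs in the side view and getting the handle directions.

```bash
cat >> h.py <<'E'
def tri(views):
    "least-squares intersection of rays [(snap,px)]"
    A=np.zeros((3,3));b=np.zeros(3)
    for s,p in views:
        P=bp(s,[p],0.)[0];Q=bp(s,[p],.2)[0];d=(Q-P)/np.linalg.norm(Q-P);M=np.eye(3)-np.outer(d,d);A+=M;b+=M@P
    return np.linalg.solve(A,b)
E
python3 - <<'E'
from m import *
t=snap("top");s=snap("side")
q=[pts(mask(t,(105,120,80),(125,255,255),(170,122,202,155))).mean(0),pts(mask(s,(105,120,80),(125,255,255),(173,217,202,236))).mean(0)]
print("big",tri([(t,q[0]),(s,q[1])]))
q=[pts(mask(t,(3,110,120),(18,255,255),(140,138,160,160))).mean(0),pts(mask(s,(3,110,120),(18,255,255),(175,248,200,266))).mean(0)]
print("small",tri([(t,q[0]),(s,q[1])]))
m=mask(t,(45,60,20),(90,255,255),(125,100,215,190));h=cv2.convexHull(pts(m).astype(np.float32))[:,0]
f=circ(bp(t,h,.058),.0985);print("plate",f.x,f.cost,m.any(0).nonzero()[0][[0,-1]],m.any(1).nonzero()[0][[0,-1]])
# handle tips (top view crop px -> full), handle mid height
for n,p,z in(("big tip",(90+305/2.6,60+184/2.6),.09),("small tip",(90+115/2.6,60+255/2.6),.085)):print(n,bp(t,[p],z))
save(t,"c1",(120,85,240,205),5,list(pr(t,ring(f.x,.0985,.058))))
E
```

```text
big [0.54162454 0.15093965 0.11207892]
small [0.5187197  0.23610187 0.10007259]
plate [0.52947142 0.1921733 ] 5.7347882106674216e-05 [133 210] [108 184]
big tip [[0.5609148  0.10052855 0.09      ]]
small tip [[0.4941353  0.27624542 0.085     ]]
```

View pics/c1.png

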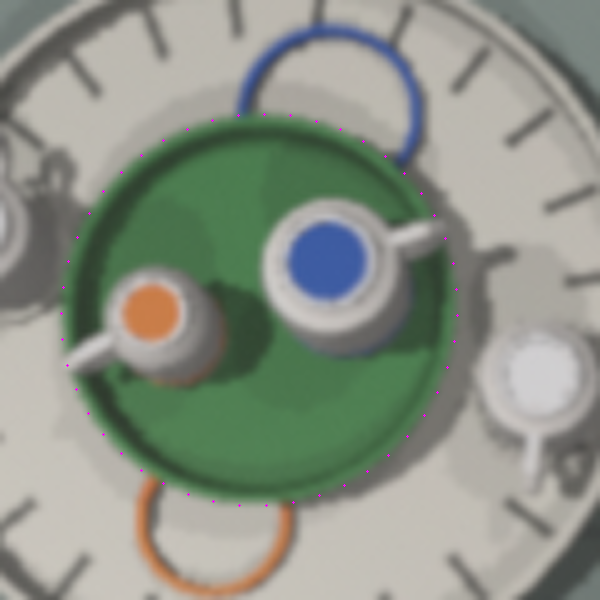

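Crop: the blue-disc cup at (327,260) and the orange-disc cup at (152,312) stand on the green plate, whose rim matches the fitted circle. The handles point right-up for the big cup and left-down for the small one. Both identities are confirmed, and the purple plate is ruled out.

```bash
cat >> h.py <<'E'
def plan(xyz,psi,lean=0):
    """From the present pose: turn (deg, tool axes), then shift (mm, in the turned tool's axes).
    psi: world angle of tool y, lean: tilt about tool x (deg)"""
    st=r.get_state();C=R.from_quat(st["eef_rot"]);best=None
    for k in(0,180):
        if lean and k: continue
        a=np.radians(psi+k);y=np.array([np.cos(a),np.sin(a),0]);z=np.array([0,0,-1.]);
        T=R.from_matrix(np.c_[np.cross(y,z),y,z])*R.from_rotvec([lean,0,0],degrees=True)
        v=(C.inv()*T).as_rotvec(degrees=True)
        if best is None or np.linalg.norm(v)<np.linalg.norm(best[0]): best=(v,T)
    v,T=best;d=np.array(xyz)-st["tool_pos"]
    print("turn",v.round(1),"shift(turned)",(T.inv().apply(d)*1e3).round(1),"dworld mm",(d*1e3).round(1),"q7",st["q"][6].round(2),"t",round(st["clock"],2))
E
python3 - <<'E'
from h import *
plan((.45,-.22,.25),18)
plan((.5415,.151,.2),18)
E
```

```text
turn [-0.   0.  85.6] shift(turned) [-274.7 -408.3  -11.5] dworld mm [303.4 387.4  11.5] q7 -0.22 t 0.3
turn [-0.   0.  85.6] shift(turned) [-599.2 -610.    38.5] dworld mm [394.9 758.4 -38.5] q7 -0.22 t 0.3
```

```bash
python3 -m pendant '[[-1,[60,0,0],[0,0,-5.5]],[-1,[60,0,0],[0,0,-5.5]],[-1,[60,0,0],[0,0,-5.5]],[-1,[60,0,0],[0,0,-5.5]],[-1,[60,0,0],[0,0,-5.5]],[-1,[60,0,0],[0,0,-5.5]],[-1,[60,0,0],[0,0,-5.5]],[-1,[60,0,0],[0,0,-5.5]]]' 20
python3 -m pendant '[[-1,[60,0,0],[0,0,-5.5]],[-1,[60,0,0],[0,0,-5.5]],[-1,[60,0,0],[0,0,-5.5]],[-1,[60,0,0],[0,0,-5.5]],[-1,[60,0,0],[0,0,-5.5]],[-1,[60,0,0],[0,0,-5.5]],[-1,[60,0,0],[0,0,-5.5]],[-1,[0,0,0],[0,0,0]]]'
python3 -c "
from h import *
plan((.5415,.151,.2),18)"
```

```text
clock: 1.3
tool_pos: [0.5417, -0.3524, 0.2386]
eef_rot: [0.876, 0.483, 0.0, 0.0]
contact_force: [0.6, -0.3, -1.2]
opening: 1.001
finger_force: 0.0
clock: 2.3
tool_pos: [0.6526, 0.0512, 0.2391]
eef_rot: [0.665, 0.747, 0.002, -0.002]
contact_force: [-0.1, -0.6, 0.6]
opening: 0.997
finger_force: 0.0
turn [  0.1  -0.3 -11.3] shift(turned) [129.2 -74.8  39.1] dworld mm [-111.1   99.8  -39.1] q7 -0.37 t 2.3
```

```bash
python3 -m pendant '[[-1,[0,0,0],[0,0,-5.6]],[-1,[0,0,0],[0,0,-5.7]],[-1,[43,-25,13],[0,0,0]],[-1,[43,-25,13],[0,0,0]],[-1,[43,-25,13],[0,0,0]],[-1,[0,0,0],[0,0,0]],[-1,[0,0,0],[0,0,0]]]'
python3 -c "
from h import *
plan((.5415,.151,.062),18)"
```

```text
clock: 3.18
tool_pos: [0.5444, 0.1422, 0.1998]
eef_rot: [0.593, 0.805, -0.0, 0.001]
contact_force: [0.8, 0.2, 0.3]
opening: 1.0
finger_force: 0.0
turn [ 0.   0.1 -0.7] shift(turned) [ 9.200e+00 -1.000e-01  1.378e+02] dworld mm [  -2.9    8.8 -137.8] q7 -0.5 t 3.17
```

```bash
python3 -m pendant '[[-1,[9,0,20],[0,0,0]],[-1,[0,0,30],[0,0,0]],[-1,[0,0,0],[0,0,0]]]'
python3 -c "
from h import *
plan((.5415,.151,.062),18)"
```

```text
clock: 3.55
tool_pos: [0.5409, 0.1498, 0.1482]
eef_rot: [0.593, 0.805, -0.002, -0.0]
contact_force: [0.0, -0.1, -0.1]
opening: 0.997
finger_force: 0.0
turn [-0.2  0.1 -0.8] shift(turned) [ 1.   1.  86.2] dworld mm [  0.6   1.2 -86.2] q7 -0.57 t 3.55
```

```bash
python3 -m pendant '[[-1,[1,1,25],[0,0,-0.8]],[-1,[0,0,25],[0,0,0]],[-1,[0,0,20],[0,0,0]],[-1,[0,0,16],[0,0,0]],[-1,[0,0,0],[0,0,0]]]'
python3 -m pendant '[[-0.6,[0,0,0],[0,0,0]],[-0.2,[0,0,0],[0,0,0]],[0.2,[0,0,0],[0,0,0]],[0.2,[0,0,0],[0,0,0]],[0.2,[0,0,0],[0,0,0]]]' 20
```

```text
clock: 4.18
tool_pos: [0.5417, 0.1527, 0.0634]
eef_rot: [0.587, 0.81, -0.0, 0.0]
contact_force: [0.4, 0.1, 0.1]
opening: 1.002
finger_force: 0.0
clock: 4.8
tool_pos: [0.5416, 0.1533, 0.0644]
eef_rot: [0.587, 0.81, 0.0, 0.0]
contact_force: [-1.5, -0.1, 7.5]
opening: 0.765
finger_force: 20.0
```

```bash
python3 -m pendant '[[0.2,[0,0,-15],[0,0,0]],[0.2,[0,0,-30],[0,0,0]],[0.2,[0,0,-35],[0,0,0]],[0.2,[0,0,-30],[0,0,4.5]],[0.2,[0,0,0],[0,0,4.5]],[0.2,[0,0,0],[0,0,4.5]],[0.2,[0,0,0],[0,0,4.5]]]' 25
python3 -c "
from h import *
plan((.445,-.255,.17),0)"
```

```text
clock: 5.68
tool_pos: [0.5412, 0.1533, 0.1743]
eef_rot: [0.707, 0.707, 0.0, -0.0]
contact_force: [-0.4, 0.2, -3.2]
opening: 0.765
finger_force: 25.0
turn [ 0. -0.  0.] shift(turned) [-408.3  -96.2    4.3] dworld mm [ -96.2 -408.3   -4.3] q7 -0.77 t 5.67
```

```bash
python3 -m pendant '[[0.2,[-20,-5,0],[0,0,0]],[0.2,[-45,-10,0],[0,0,0]],[0.2,[-55,-13,0],[0,0,0]],[0.2,[-55,-13,0],[0,0,0]],[0.2,[-55,-13,0],[0,0,0]],[0.2,[-55,-13,0],[0,0,0]],[0.2,[-55,-13,0],[0,0,0]],[0.2,[-40,-10,0],[0,0,0]]]'
python3 -m pendant '[[0.2,[-28,-6,0],[0,0,0]],[0.2,[0,0,0],[0,0,0]],[0.2,[0,0,0],[0,0,0]]]'
python3 -c "
from h import *
plan((.445,-.255,.0394),0)"
```

```text
clock: 6.68
tool_pos: [0.4497, -0.2311, 0.1738]
eef_rot: [0.707, 0.707, -0.001, -0.0]
contact_force: [-0.1, 0.7, -2.6]
opening: 0.767
finger_force: 25.0
clock: 7.05
tool_pos: [0.446, -0.2545, 0.1739]
eef_rot: [0.706, 0.708, 0.0, -0.0]
contact_force: [0.3, -0.0, -1.7]
opening: 0.764
finger_force: 25.0
turn [-0.  -0.   0.2] shift(turned) [ -0.5  -1.  134.5] dworld mm [  -1.    -0.5 -134.5] q7 -0.1 t 7.05
```

```bash
python3 -m pendant '[[0.2,[0,0,35],[0,0,0]],[0.2,[0,0,40],[0,0,0]],[0.2,[0,0,30],[0,0,0]],[0.2,[0,0,20],[0,0,0]],[0.2,[0,0,3],[0,0,0]],[0.2,[0,0,0],[0,0,0]]]'
python3 -m pendant '[[0.2,[0,0,2],[0,0,0]],[0.2,[0,0,1],[0,0,0]],[0.2,[0,0,0],[0,0,0]]]'
```

```text
clock: 7.8
tool_pos: [0.4472, -0.2541, 0.0463]
eef_rot: [0.705, 0.709, 0.0, 0.0]
contact_force: [0.3, -0.2, -2.1]
opening: 0.764
finger_force: 25.0
clock: 8.18
tool_pos: [0.4467, -0.2551, 0.043]
eef_rot: [0.706, 0.708, 0.0, 0.0]
contact_force: [-0.2, 0.2, -2.3]
opening: 0.768
finger_force: 25.0
```

```bash
python3 -m pendant '[[0.2,[0,0,1.5],[0,0,0]],[0.2,[0,0,0],[0,0,0]]]'; python3 -m pendant '[[0.2,[0,0,1],[0,0,0]],[0.2,[0,0,0],[0,0,0]]]';python3 -m pendant '[[0.2,[0,0,1],[0,0,0]],[0.2,[0,0,0],[0,0,0]]]'
```

```text
clock: 8.43
tool_pos: [0.4465, -0.255, 0.0412]
eef_rot: [0.706, 0.708, -0.0, -0.0]
contact_force: [-1.0, -0.3, -3.7]
opening: 0.764
finger_force: 25.0
clock: 8.68
tool_pos: [0.4466, -0.2549, 0.0401]
eef_rot: [0.706, 0.708, -0.0, -0.0]
contact_force: [0.4, 0.1, -2.2]
opening: 0.766
finger_force: 25.0
clock: 8.93
tool_pos: [0.4466, -0.2549, 0.0394]
eef_rot: [0.706, 0.708, -0.0, 0.0]
contact_force: [-0.1, 0.3, 0.5]
opening: 0.766
finger_force: 25.0
```

```bash
python3 -m pendant '[[0.2,[0,0,0.7],[0,0,0]],[-0.4,[0,0,0],[0,0,0]],[-0.7,[0,0,0],[0,0,0]],[-1,[0,0,0],[0,0,0]],[-1,[0,0,0],[0,0,0]],[-1,[0,0,-30],[0,0,0]],[-1,[0,0,-50],[0,0,0]],[-1,[0,0,-50],[0,0,0]]]'
python3 -c "
from h import *
plan((.5187,.236,.17),25)"
```

```text
clock: 9.93
tool_pos: [0.4462, -0.2548, 0.1696]
eef_rot: [0.706, 0.708, -0.0, -0.001]
contact_force: [1.0, 0.1, 0.4]
opening: 0.999
finger_force: 0.0
turn [ -0.   -0.  -24.8] shift(turned) [ 4.142e+02  2.731e+02 -4.000e-01] dworld mm [7.250e+01 4.908e+02 4.000e-01] q7 -0.12 t 9.93
```

```bash
python3 -m pendant '[[-1,[50,7,0],[0,0,0]],[-1,[58,9,0],[0,0,0]],[-1,[58,9,0],[0,0,0]],[-1,[58,9,0],[0,0,0]],[-1,[58,9,0],[0,0,0]],[-1,[58,9,0],[0,0,0]],[-1,[58,9,0],[0,0,0]],[-1,[58,8,0],[0,0,0]]]'
python3 -m pendant '[[-0.75,[35,4,0],[0,0,0]],[-0.75,[0,0,0],[0,0,-8.3]],[-0.75,[0,0,0],[0,0,-8.3]],[-0.75,[0,0,0],[0,0,-8.2]],[-0.75,[0,0,0],[0,0,0]]]'
python3 - <<'E'
from h import *
t=snap("side");save(t,"p5",(60,120,320,340),3)
plan((.5187,.236,.051),25)
E
```

```text
clock: 10.92
tool_pos: [0.5143, 0.203, 0.1684]
eef_rot: [0.706, 0.708, -0.0, 0.0]
contact_force: [1.2, -0.1, 0.6]
opening: 1.001
finger_force: 0.0
clock: 11.55
tool_pos: [0.518, 0.236, 0.1682]
eef_rot: [0.538, 0.843, -0.0, -0.0]
contact_force: [0.0, 0.4, -0.6]
opening: 0.875
finger_force: 0.0
turn [-0.  -0.  -0.2] shift(turned) [ -0.3   0.6 117.2] dworld mm [ 7.000e-01 -1.000e-01 -1.172e+02] q7 -0.59 t 11.6
```

View pics/p5.png

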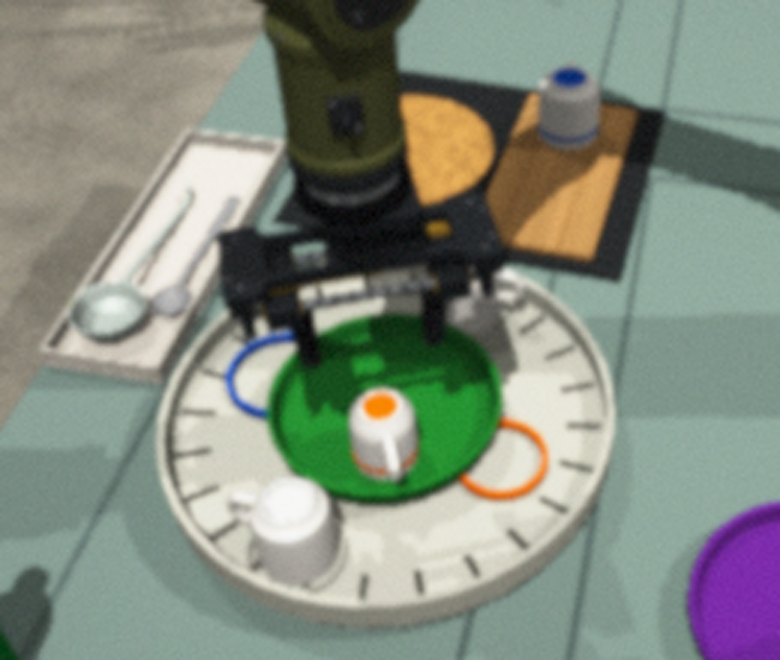

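The side crop shows the big cup standing on the board at (568,105), the small cup still on the plate at (382,430), and the gripper above it. Descending on the small cup.

```bash
python3 -m pendant '[[-0.75,[0,0.5,35],[0,0,0]],[-0.75,[0,0,40],[0,0,0]],[-0.75,[0,0,25],[0,0,0]],[-0.75,[0,0,16],[0,0,0]],[-0.75,[0,0,0],[0,0,0]],[-0.75,[0,0,0],[0,0,0]]]'
python3 -m pendant '[[-0.4,[0,0,0],[0,0,0]],[-0.1,[0,0,0],[0,0,0]],[0.2,[0,0,0],[0,0,0]],[0.4,[0,0,0],[0,0,0]],[0.4,[0,0,0],[0,0,0]]]' 20
```

```text
clock: 12.35
tool_pos: [0.5192, 0.237, 0.0534]
eef_rot: [0.538, 0.843, 0.001, 0.0]
contact_force: [0.9, 0.9, 0.1]
opening: 0.877
finger_force: 0.0
clock: 12.98
tool_pos: [0.5188, 0.2365, 0.0528]
eef_rot: [0.538, 0.843, 0.0, 0.0]
contact_force: [-0.5, -0.5, 5.1]
opening: 0.587
finger_force: 20.0
```

```bash
python3 -m pendant '[[0.4,[0,0,-15],[0,0,0]],[0.4,[0,0,-30],[0,0,0]],[0.4,[0,0,-35],[0,0,0]],[0.4,[0,0,-30],[0,0,8]],[0.4,[0,0,0],[0,0,8.5]],[0.4,[0,0,0],[0,0,8.5]],[0.4,[0,0,0],[0,0,0]]]'
python3 -c "
from h import *
plan((.445,-.125,.16),0)"
```

```text
clock: 13.85
tool_pos: [0.5185, 0.2365, 0.1631]
eef_rot: [0.707, 0.708, 0.0, 0.0]
contact_force: [-0.7, -0.4, -2.1]
opening: 0.588
finger_force: 20.0
turn [0.  0.  0.1] shift(turned) [-361.5  -73.5    3.1] dworld mm [ -73.5 -361.5   -3.1] q7 -0.93 t 13.85
```

```bash
python3 -m pendant '[[0.4,[-20,-4,0],[0,0,0]],[0.4,[-45,-9,0],[0,0,0]],[0.4,[-55,-11,0],[0,0,0]],[0.4,[-55,-11,0],[0,0,0]],[0.4,[-55,-11,0],[0,0,0]],[0.4,[-55,-11,0],[0,0,0]],[0.4,[-45,-10,0],[0,0,0]],[0.4,[-25,-5,0],[0,0,0]]]'
python3 -m pendant '[[0.4,[-6.5,-1.5,20],[0,0,0]],[0.4,[0,0,40],[0,0,0]],[0.4,[0,0,35],[0,0,0]],[0.4,[0,0,20],[0,0,0]],[0.4,[0,0,10],[0,0,0]],[0.4,[0,0,4],[0,0,0]],[0.4,[0,0,0],[0,0,0]],[0.4,[0,0,0],[0,0,0]]]'
```

```text
clock: 14.85
tool_pos: [0.4437, -0.1226, 0.1623]
eef_rot: [0.708, 0.706, -0.002, -0.0]
contact_force: [0.3, 0.2, -1.3]
opening: 0.586
finger_force: 20.0
clock: 15.85
tool_pos: [0.4452, -0.1251, 0.0341]
eef_rot: [0.707, 0.707, 0.0, 0.0]
contact_force: [0.2, -0.3, -2.0]
opening: 0.584
finger_force: 20.0
```

```bash
python3 -m pendant '[[0.4,[0,0,3],[0,0,0]],[0.4,[0,0,1.5],[0,0,0]],[0.4,[0,0,0],[0,0,0]]]'; python3 -m pendant '[[0.4,[0,0,1],[0,0,0]],[0.4,[0,0,0],[0,0,0]]]';python3 -m pendant '[[0.4,[0,0,1],[0,0,0]],[0.4,[0,0,0],[0,0,0]]]'
```

```text
clock: 16.23
tool_pos: [0.4449, -0.1249, 0.0289]
eef_rot: [0.707, 0.707, -0.0, -0.0]
contact_force: [-0.5, -1.1, -1.6]
opening: 0.584
finger_force: 20.0
clock: 16.48
tool_pos: [0.4449, -0.1249, 0.028]
eef_rot: [0.707, 0.707, -0.0, 0.0]
contact_force: [0.7, -0.9, -1.2]
opening: 0.582
finger_force: 20.0
clock: 16.73
tool_pos: [0.4449, -0.125, 0.0278]
eef_rot: [0.707, 0.707, 0.0, 0.0]
contact_force: [-1.0, 1.3, 8.6]
opening: 0.586
finger_force: 20.0
```

```bash
python3 -m pendant '[[-0.1,[0,0,0],[0,0,0]],[-0.4,[0,0,0],[0,0,0]],[-0.7,[0,0,0],[0,0,0]],[-0.75,[0,0,0],[0,0,0]],[-0.75,[0,0,-20],[0,0,0]],[-0.75,[0,0,-40],[0,0,0]],[-0.75,[0,0,-45],[0,0,0]],[-0.75,[0,0,-45],[0,0,0]]]'
cat > m2.py <<'E'
from m import *
t=snap("top");mk=[]
m=mask(t,(45,60,20),(90,255,255),(125,100,215,190));h=cv2.convexHull(pts(m).astype(np.float32))[:,0]
P=circ(bp(t,h,.058),.0985).x;mk+=list(pr(t,ring(P,.0985,.058)));print("plate",P)
rb=circ(bp(t,pts(mask(t,(105,90,60),(125,255,255),(160,85,210,118))),.034),.0445).x;ro=circ(bp(t,pts(mask(t,(3,110,100),(18,255,255),(140,170,185,210))),.034),.0365).x
d=rb-ro;a=np.degrees(np.arctan2(*d[::-1]));print("rb",rb,"ro",ro,"axis",a)
E
python3 - <<'E'
from m2 import *
phi=a+45;u=np.array([np.cos(np.radians(phi)),np.sin(np.radians(phi))])
p=P+.0939*u;print(phi,p)
save(t,"p6",(90,60,390,230),2.6,mk+list(pr(t,[[*p,.058]])))
plan((*(p+.0078*u*1.6),.142),phi,7)
plan((*p,.042),phi,7)
E
```

```text
clock: 17.73
tool_pos: [0.4444, -0.1251, 0.1783]
eef_rot: [0.707, 0.707, -0.0, -0.0]
contact_force: [0.7, -1.0, 0.0]
opening: 0.871
finger_force: 0.0
plate [0.52953107 0.1917149 ]
rb [0.63408491 0.16236567] ro [0.42650324 0.21529447] axis -14.304378370727875
30.695621629272125 [0.61027487 0.23964871]
turn [  7.2  -1.7 -30.7] shift(turned) [230.3 341.6  -1. ] dworld mm [174.1 371.1 -40.7] q7 -0.43 t 17.77
turn [  7.2  -1.7 -30.7] shift(turned) [230.3 341.4  99.8] dworld mm [ 163.3  364.8 -140.7] q7 -0.43 t 17.77
```

View pics/p6.png

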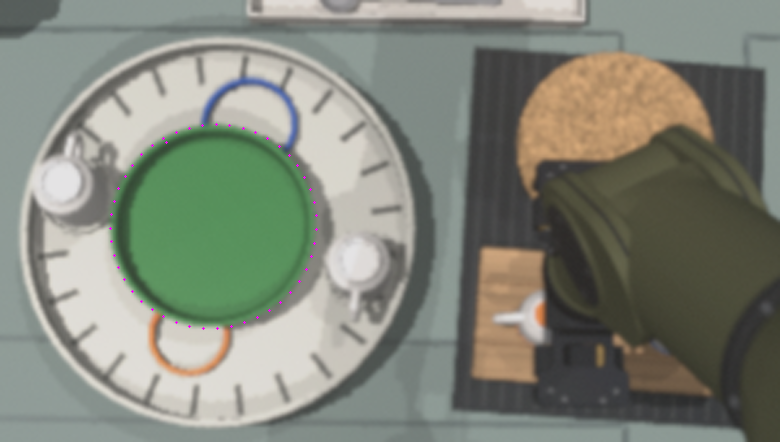

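The top crop shows the small cup on the board at (535,315) and the plate empty, with its circle fit good. Now to the rim point at 45°.

```bash
python3 -m pendant '[[-0.75,[45,21,0],[0,0,0]],[-0.75,[52,25,0],[0,0,0]],[-0.75,[52,25,0],[0,0,0]],[-0.5,[52,25,0],[0,0,0]],[-0.3,[52,25,0],[0,0,0]],[0,[52,25,0],[0,0,0]],[0.09,[45,20,0],[0,0,0]],[0.09,[21,8,0],[0,0,0]]]'
python3 -m pendant '[[0.09,[0,0,0],[0,0,-10.2]],[0.09,[0,0,0],[0,0,-10.2]],[0.09,[0,0,0],[0,0,-10.3]],[0.09,[0,0,0],[7,0,0]],[0.09,[0,0,0],[0,0,0]],[0.09,[0,0,0],[0,0,0]]]'
python3 -c "
from h import *
plan((.6103,.2396,.042),30.7,7)"
```

```text
clock: 18.77
tool_pos: [0.619, 0.2497, 0.1763]
eef_rot: [0.706, 0.708, 0.001, -0.001]
contact_force: [0.5, -0.2, -0.1]
opening: 0.457
finger_force: 0.0
clock: 19.52
tool_pos: [0.6188, 0.2458, 0.1764]
eef_rot: [0.494, 0.867, -0.053, -0.03]
contact_force: [0.3, 0.2, -0.2]
opening: 0.458
finger_force: 0.0
turn [ 0.  0. -0.] shift(turned) [ -1.    6.  134.7] dworld mm [  -8.5   -6.2 -134.4] q7 -0.33 t 19.52
```

```bash
python3 -m pendant '[[0.09,[-1,6,30],[0,0,0]],[0.09,[0,0,40],[0,0,0]],[0.09,[0,0,25],[0,0,0]],[0.09,[0,0,15],[0,0,0]],[0.09,[0,0,10],[0,0,0]],[0.09,[0,0,0],[0,0,0]],[0.09,[0,0,0],[0,0,0]]]'
python3 - <<'E'
from m2 import *
plan((.6103,.2396,.042),30.7,7)
s=snap("side");save(s,"p7",(100,180,280,330),4.4)
E
```

```text
clock: 20.4
tool_pos: [0.6128, 0.2411, 0.0581]
eef_rot: [0.494, 0.867, -0.052, -0.03]
contact_force: [1.0, -0.9, 0.5]
opening: 0.453
finger_force: 0.0
plate [0.53202119 0.19002717]Traceback (most recent call last):
  File "<stdin>", line 1, in <module>
  File "m2.py", line 5, in <module>
    rb=circ(bp(t,pts(mask(t,(105,90,60),(125,255,255),(160,85,210,118))),.034),.0445).x;ro=circ(bp(t,pts(mask(t,(3,110,100),(18,255,255),(140,170,185,210))),.034),.0365).x
            ~~^^^^^^^^^^^^^^^^^^^^^^^^^^^^^^^^^^^^^^^^^^^^^^^^^^^^^^^^^^^^^^^^
  File "h.py", line 8, in bp
    u=cv2.undistortPoints(np.array(px,float).reshape(-1,1,2),K,D)[:,0]
      ~~~~~~~~~~~~~~~~~~~^^^^^^^^^^^^^^^^^^^^^^^^^^^^^^^^^^^^^^^^
cv2.error: OpenCV(4.12.0) /io/opencv/modules/calib3d/src/undistort.dispatch.cpp:347: error: (-215:Assertion failed) CV_IS_MAT(_src) && CV_IS_MAT(_dst) && (_src->rows == 1 || _src->cols == 1) && (_dst->rows == 1 || _dst->cols == 1) && _src->cols + _src->rows - 1 == _dst->rows + _dst->cols - 1 && (CV_MAT_TYPE(_src->type) == CV_32FC2 || CV_MAT_TYPE(_src->type) == CV_64FC2) && (CV_MAT_TYPE(_dst->type) == CV_32FC2 || CV_MAT_TYPE(_dst->type) == CV_64FC2) in function 'cvUndistortPointsInternal'
```

Run:
```python
from h import *
plan((.6103,.2396,.042),30.7,7)
s=snap("side");save(s,"p7",(100,180,280,315),4.4)
```

```text
turn [ 0.1 -0.  -0. ] shift(turned) [-0.  -1.  16.4] dworld mm [ -2.6  -1.5 -16.2] q7 -0.4 t 20.45
```

View pics/p7.png

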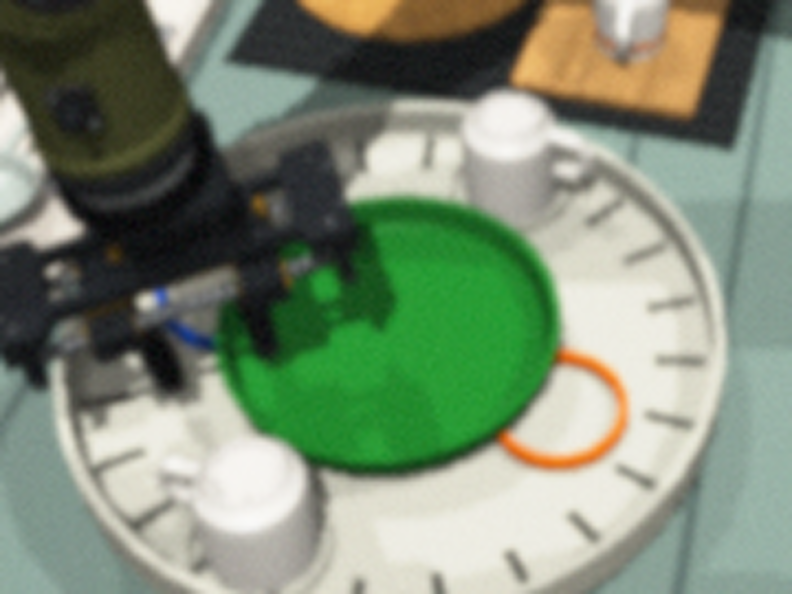

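One finger sits at (262,345) inside the rim and the other at (170,370) outside, so they straddle the wall. Going down and pinching.

```bash
python3 -m pendant '[[0.09,[0,-1,9],[0,0,0]],[0.09,[0,0,6],[0,0,0]],[0.09,[0,0,0],[0,0,0]],[0.3,[0,0,0],[0,0,0]],[0.5,[0,0,0],[0,0,0]],[0.7,[0,0,0],[0,0,0]],[0.9,[0,0,0],[0,0,0]],[1,[0,0,0],[0,0,0]]]' 40
python3 -m pendant '[[1,[0,0,0],[0,0,0]],[1,[0,0,0],[0,0,0]],[1,[0,0,0],[0,0,0]],[1,[0,0,0],[0,0,0]]]' 40
```

```text
clock: 21.5
tool_pos: [0.6099, 0.2392, 0.0425]
eef_rot: [0.494, 0.867, -0.053, -0.03]
contact_force: [0.2, 0.3, 0.3]
opening: 0.063
finger_force: 39.9
clock: 22.0
tool_pos: [0.6099, 0.2392, 0.0424]
eef_rot: [0.494, 0.867, -0.053, -0.03]
contact_force: [0.9, 0.1, 0.0]
opening: 0.06
finger_force: 40.0
```

```bash
python3 -m pendant '[[1,[0,-0.5,-4],[0,0,0]],[1,[0,-1,-8],[0,0,0]],[1,[0,-2,-16],[0,0,0]],[1,[0,-3,-24],[0,0,0]],[1,[0,-3,-24],[0,0,0]],[1,[0,-2,-16],[0,0,0]],[1,[0,0,0],[0,0,0]],[1,[0,0,0],[0,0,0]]]' 40
python3 - <<'E'
from h import *
u=np.array([np.cos(np.radians(30.7)),np.sin(np.radians(30.7))])
p=np.array([.6216,-.2025])+.0939*u;print(p)
plan((*p,.1342),30.7,7)
s=snap("side");save(s,"p8",(80,130,330,320),3)
E
```

```text
clock: 23.0
tool_pos: [0.6092, 0.2387, 0.1346]
eef_rot: [0.494, 0.867, -0.054, -0.03]
contact_force: [0.2, -0.1, -2.6]
opening: 0.062
finger_force: 40.0
[ 0.70234013 -0.15456002]
turn [-0.1  0.  -0. ] shift(turned) [-385.7 -119.7   15.1] dworld mm [  93.1 -393.2   -0.4] q7 -0.36 t 23.0
```

View pics/p8.png

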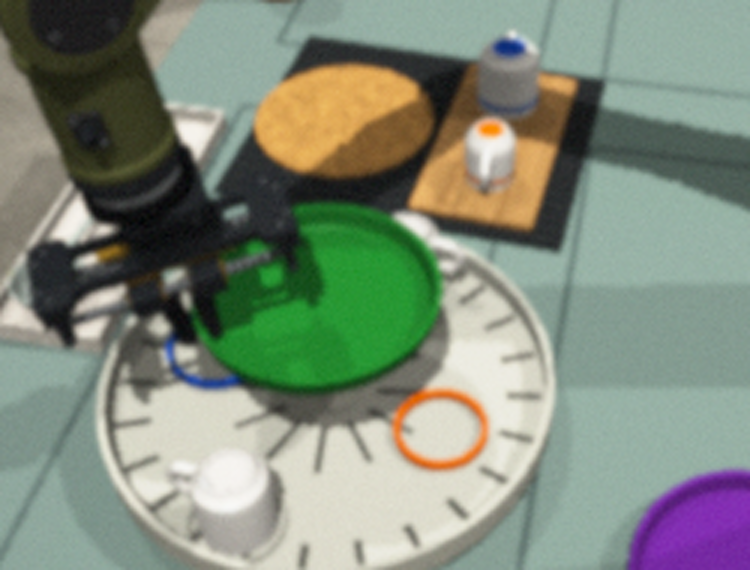

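The plate hangs about level at (320,295), both cups stand on the board at (508,75) and (490,155), and the rings are free. Carrying it to the mat.

```bash
python3 -m pendant '[[1,[-15,-5,1],[0,0,0]],[1,[-35,-11,1],[0,0,0]],[1,[-48,-15,2],[0,0,0]],[1,[-48,-15,2],[0,0,0]],[1,[-48,-15,2],[0,0,0]],[1,[-48,-15,2],[0,0,0]],[1,[-48,-15,2],[0,0,0]],[1,[-45,-14,1],[0,0,0]]]'
python3 -m pendant '[[1,[-30,-9,1],[0,0,0]],[1,[-15,-4,1],[0,0,0]],[1,[-6,-2,0],[0,0,0]],[1,[0,0,0],[0,0,0]],[1,[0,0,0],[0,0,0]],[1,[0,0,0],[0,0,0]]]'
python3 - <<'E'
from m import *
plan((.70234,-.15456,.1342),30.7,7)
from scipy.optimize import least_squares
t=snap("top");s=snap("side")
# fit plate centre+tilt from rim outlines in the two views: compare contours of projected rim top
H=[]
for v,b in((t,(230,40,420,240)),(s,(80,80,330,260))):
    m=mask(v,(45,60,20),(90,255,255),b);n,l,st,_=cv2.connectedComponentsWithStats(m);m=((l==1+st[1:,4].argmax())*255).astype(np.uint8)
    H.append(cv2.convexHull(pts(m).astype(np.float32))[:,0])
ang=np.linspace(0,2*np.pi,360)
def rim(x):
    n=R.from_rotvec([x[3],x[4],0]);k=np.c_[.0985*np.cos(ang),.0985*np.sin(ang),0*ang];return n.apply(k)+x[:3]
def res(x):
    o=[]
    for v,h in zip((t,s),H):
        p=pr(v,rim(x));d=np.hypot(*(h[:,None]-p[None]).transpose(2,0,1)).min(1);o.append(np.minimum(d,6))
    return np.concatenate(o)
x=least_squares(res,[.62,-.2,.15,0,0],x_scale=[.01,.01,.01,.05,.05],diff_step=1e-3,loss='soft_l1').x
print("rim centre",x[:3],"tilt deg",np.degrees(x[3:]),"res",res(x).mean())
save(s,"p9",(80,60,330,260),3,pr(s,rim(x)[::6]))
E
```

```text
clock: 24.05
tool_pos: [0.6889, -0.1068, 0.1341]
eef_rot: [0.495, 0.867, -0.054, -0.031]
contact_force: [0.8, 0.3, -2.5]
opening: 0.066
finger_force: 40.0
clock: 24.8
tool_pos: [0.7025, -0.1532, 0.135]
eef_rot: [0.493, 0.868, -0.053, -0.03]
contact_force: [0.4, -0.6, -2.1]
opening: 0.066
finger_force: 40.0
turn [ 0.  -0.   0.1] shift(turned) [-1.1 -0.7  0.9] dworld mm [-0.1 -1.4 -0.8] q7 0.24 t 24.8
rim centre [ 0.62590169 -0.20735084  0.14089743] tilt deg [-5.82730854 -1.06867959] res 1.4154925045548314
```

View pics/p9.png

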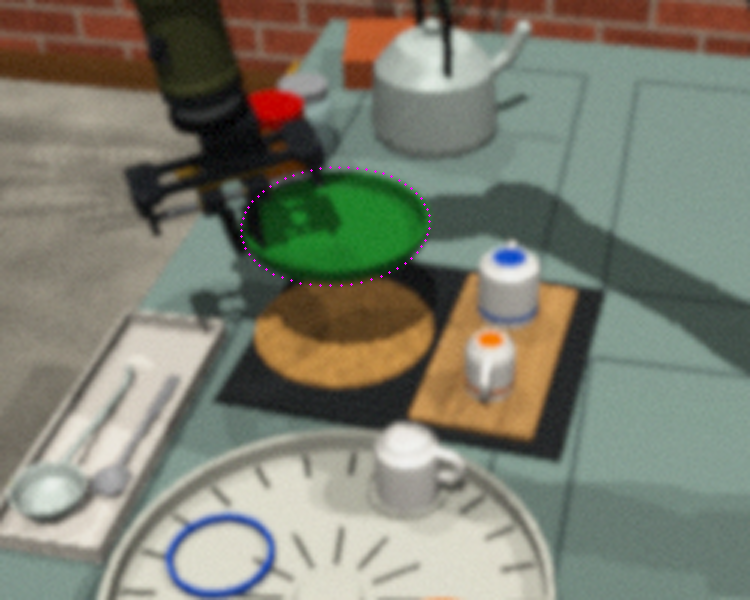

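The plate hangs over the mat at (335,225) with the grip intact. The side fit is biased by the plate's outer wall, so I'm checking the centre from the top view alone.

```bash
python3 -m pendant '[[1,[-1,-5,35],[0,0,0]],[1,[0,3,35],[0,0,0]],[1,[0,4,15],[0,0,0]],[1,[0,2,6],[0,0,0]],[1,[0,0,0],[0,0,0]],[1,[0,0,0],[0,0,0]]]'
cat > m3.py <<'E'
from m import *
t=snap("top")
z=r.get_state()["tool_pos"][2]+.016
m=mask(t,(45,60,20),(90,255,255),(230,40,420,240));n,l,st,_=cv2.connectedComponentsWithStats(m);m=((l==1+st[1:,4].argmax())*255).astype(np.uint8)
h=cv2.convexHull(pts(m).astype(np.float32))[:,0]
f=circ(bp(t,h,z),.0985);print("plate",f.x,"off mat mm",(f.x-[.6216,-.2025])*1e3,"rms",np.sqrt((f.fun**2).mean()))
plan((.70234,-.15456,.0155),30.7,7)
E
python3 m3.py
```

```text
clock: 25.65
tool_pos: [0.6978, -0.1589, 0.0454]
eef_rot: [0.494, 0.867, -0.053, -0.029]
contact_force: [0.5, 0.9, -1.0]
opening: 0.066
finger_force: 40.0
plate [ 0.61734171 -0.21141733] off mat mm [-4.25828794 -8.91733196] rms 0.010937505302238299
turn [ 0.1  0.1 -0. ] shift(turned) [ 1.5  9.9 28.9] dworld mm [  4.7   4.5 -29.8] q7 0.19 t 25.7
```

```bash
python3 -m pendant '[[1,[1.5,7.5,10],[0,0,0]],[1,[0,1.5,9],[0,0,0]],[1,[0,0.5,4],[0,0,0]],[1,[0,0,0],[0,0,0]],[1,[0,0,0],[0,0,0]]]'
python3 -c "
from h import *
plan((.70234,-.15456,.0155),30.7,7)"
python3 -m pendant '[[1,[0,0.2,2],[0,0,0]],[1,[0,0,0],[0,0,0]]]'
python3 -c "
from h import *
plan((.70234,-.15456,.0155),30.7,7)"
```

```text
clock: 26.32
tool_pos: [0.7019, -0.1545, 0.0203]
eef_rot: [0.494, 0.867, -0.053, -0.03]
contact_force: [0.5, -0.5, -1.2]
opening: 0.064
finger_force: 40.0
turn [ 0.  0. -0.] shift(turned) [-0.2  0.9  4.7] dworld mm [ 0.4 -0.  -4.8] q7 0.18 t 26.32
clock: 26.58
tool_pos: [0.7016, -0.1545, 0.0181]
eef_rot: [0.494, 0.867, -0.053, -0.03]
contact_force: [-0.3, 0.5, -1.5]
opening: 0.064
finger_force: 40.0
turn [-0.  0. -0.] shift(turned) [-0.4  0.9  2.5] dworld mm [ 0.7 -0.  -2.6] q7 0.18 t 26.57
```

```bash
python3 -m pendant '[[1,[0,0.6,1.3],[0,0,0]],[1,[0,0,0],[0,0,0]]]'
python3 -m pendant '[[1,[0,0.2,1],[0,0,0]],[1,[0,0,0],[0,0,0]]]'
python3 -c "
from h import *
plan((.70234,-.15456,.0155),30.7,7);print(r.get_state()['contact_force'],r.get_state()['moment'])"
```

```text
clock: 26.82
tool_pos: [0.7021, -0.1543, 0.0167]
eef_rot: [0.494, 0.867, -0.053, -0.03]
contact_force: [0.3, -0.8, -1.3]
opening: 0.067
finger_force: 39.9
clock: 27.08
tool_pos: [0.7022, -0.1542, 0.0158]
eef_rot: [0.494, 0.867, -0.053, -0.03]
contact_force: [-0.3, 0.5, -1.3]
opening: 0.062
finger_force: 39.9
turn [ 0.  0. -0.] shift(turned) [-0.4 -0.1  0.3] dworld mm [ 0.1 -0.4 -0.3] q7 0.18 t 27.07
[-0.30477962  0.52538902 -1.25828974] [-0.04187177 -0.2764546  -0.02054508]
```

```bash
python3 -m pendant '[[1,[0,0.1,0.8],[0,0,0]],[1,[0,0,0],[0,0,0]]]'
python3 -m pendant '[[1,[0,0.1,0.8],[0,0,0]],[1,[0,0,0],[0,0,0]]]'
python3 -m pendant '[[1,[0,0,0],[0,0,0]]]'; python3 -c "
from h import *
print(r.get_state()['moment'])"
```

```text
clock: 27.32
tool_pos: [0.7023, -0.1542, 0.0155]
eef_rot: [0.494, 0.867, -0.053, -0.03]
contact_force: [-0.9, 0.1, 3.4]
opening: 0.059
finger_force: 39.9
clock: 27.58
tool_pos: [0.7023, -0.1542, 0.0154]
eef_rot: [0.494, 0.867, -0.053, -0.03]
contact_force: [-1.8, 0.4, 8.1]
opening: 0.067
finger_force: 39.9
clock: 27.7
tool_pos: [0.7023, -0.1542, 0.0154]
eef_rot: [0.494, 0.867, -0.053, -0.03]
contact_force: [-3.1, 1.1, 8.1]
opening: 0.063
finger_force: 39.9
[-0.1332783   0.47332034 -0.00504172]
```

```bash
python3 -m pendant '[[1,[0,-0.1,-0.8],[0,0,0]],[0.7,[0,0,0],[0,0,0]],[0.4,[0,0,0],[0,0,0]],[0.1,[0,0,0],[0,0,0]],[0.1,[0,0,0],[0,0,0]],[0.1,[0,0,0],[0,0,0]]]' 40
python3 -m pendant '[[0.1,[0,0,-10],[0,0,0]],[0.1,[0,0,-25],[0,0,0]],[0.1,[0,0,-45],[0,0,0]],[0.1,[0,0,-50],[0,0,0]],[0.1,[0,0,-30],[0,0,0]],[0.1,[60,0,0],[0,0,0]],[0.1,[60,0,0],[0,0,0]],[0.1,[60,0,0],[0,0,0]]]'
python3 - <<'E'
from m import *
t=snap("top")
m=mask(t,(45,60,20),(90,255,255),(230,40,420,240));n,l,st,_=cv2.connectedComponentsWithStats(m);m=((l==1+st[1:,4].argmax())*255).astype(np.uint8)
h=cv2.convexHull(pts(m).astype(np.float32))[:,0]
f=circ(bp(t,h,.031),.0985);print("plate",f.x,"off mat mm",(f.x-[.6216,-.2025])*1e3,"rms",np.sqrt((f.fun**2).mean()))
save(t,"p10",(90,60,390,230),2.6,list(pr(t,ring(f.x,.0985,.031)))+list(pr(t,ring([.6216,-.2025],.1,.007))))
E
```

```text
clock: 28.45
tool_pos: [0.7021, -0.1542, 0.0148]
eef_rot: [0.494, 0.867, -0.053, -0.03]
contact_force: [0.7, -0.3, -2.3]
opening: 0.447
finger_force: 0.0
clock: 29.45
tool_pos: [0.6269, 0.0126, 0.1761]
eef_rot: [0.494, 0.867, -0.052, -0.029]
contact_force: [0.3, 0.8, -0.7]
opening: 0.449
finger_force: 0.0
plate [ 0.6252603  -0.20952927] off mat mm [ 3.66029955 -7.02927186] rms 0.0037560883624855315
```

View pics/p10.png

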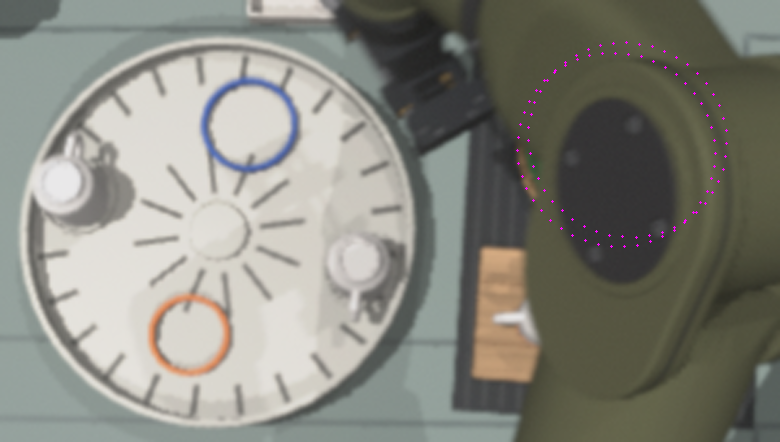

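The top view is blocked by the elbow; the rack is clear with both rings visible at (250,125) and (190,335). Checking the plate in the side view, with both outlines modelled.

Run:
```python
from m import *
from scipy.optimize import minimize
s=snap("side")
m=mask(s,(45,60,20),(90,255,255),(130,120,270,215));n,l,st,_=cv2.connectedComponentsWithStats(m);m=((l==1+st[1:,4].argmax())*255).astype(np.uint8)
print(st[1:,4].max(),st[1+st[1:,4].argmax()])
h=cv2.convexHull(pts(m).astype(np.float32))[:,0]
def model(c): return cv2.convexHull(np.r_[pr(s,ring(c,.0985,.031,180)),pr(s,ring(c,.0955,.007,180))].astype(np.float32))
def cost(c):
    M=model(c);return sum(min(abs(cv2.pointPolygonTest(M,(float(p[0]),float(p[1])),True)),3) for p in h)/len(h)
f=minimize(cost,[.622,-.203],method="Nelder-Mead",options=dict(initial_simplex=[[.622,-.203],[.628,-.203],[.622,-.209]]))
print("plate side",f.x,f.fun,"off mat mm",(f.x-[.6216,-.2025])*1e3)
save(s,"p11",(120,100,320,230),4,model(f.x)[:,0])
plan((.4466,-.2549,.18),0)
```

```text
1791 [ 164  144   62   41 1791]
plate side [ 0.62368613 -0.21632978] 0.570530343753916 off mat mm [  2.08612642 -13.82977691]
turn [-6.7  1.6 31.4] shift(turned) [-275.  -177.5   -3.1] dworld mm [-177.5 -275.     3.1] q7 -0.07 t 29.55
```

View pics/p11.png

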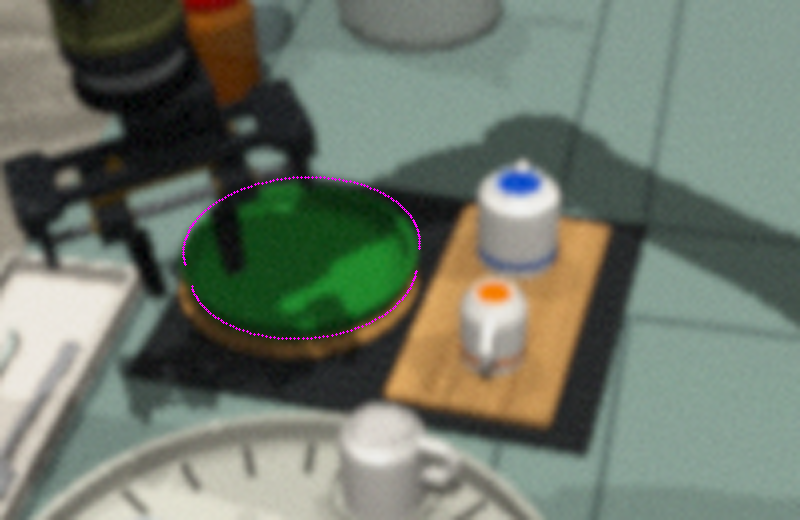

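The side crop shows cork visible in front of the plate (bottom and left), so the plate seems shifted about 10 mm towards −y. I'll clear the arm and measure properly from the top.

```bash
python3 -m pendant '[[0.1,[0,0,0],[-7,0,0]],[0.1,[52,6,0],[0,0,0]],[0.1,[52,6,0],[0,0,0]],[0.1,[52,6,0],[0,0,0]],[0.1,[52,6,0],[0,0,0]],[0.1,[52,6,0],[0,0,0]],[0.1,[52,6,0],[0,0,0]],[0.1,[0,0,0],[0,0,0]]]'
python3 - <<'E'
from m import *
t=snap("top")
m=mask(t,(45,60,20),(90,255,255),(230,40,420,240));n,l,st,_=cv2.connectedComponentsWithStats(m);m=((l==1+st[1:,4].argmax())*255).astype(np.uint8)
h=cv2.convexHull(pts(m).astype(np.float32))[:,0]
f=circ(bp(t,h,.031),.0985);print("plate",f.x,"off mat mm",(f.x-[.6216,-.2025])*1e3,"rms",np.sqrt((f.fun**2).mean()))
save(t,"p12",(250,60,400,230),3.5,list(pr(t,ring(f.x,.0985,.031)))+list(pr(t,ring([.6216,-.2025],.1,.007))))
E
```

```text
clock: 30.55
tool_pos: [0.4968, 0.3039, 0.1762]
eef_rot: [0.491, 0.871, 0.003, -0.001]
contact_force: [0.1, -0.7, 0.8]
opening: 0.45
finger_force: 0.0
plate [ 0.6223547  -0.20698797] off mat mm [ 0.75469995 -4.48797438] rms 0.0007510789335394114
```

View pics/p12.png

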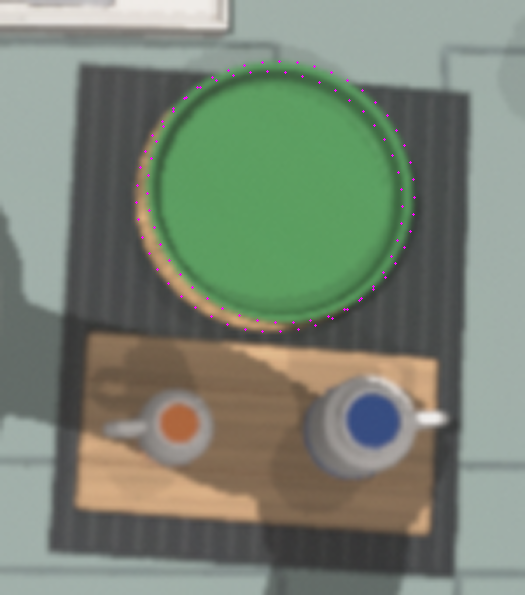

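The top view, now clear, shows the plate flat on the mat, off centre by only about 4.5 mm (limit 15). Both cups stand on the board at (374,420) and (180,424). Next I locate the rings and cups, then fetch the big cup.

Run:
```python
from m import *
t=snap("top")
for n,lo,hi,b,z in(("blue",(105,120,80),(125,255,255),(335,165,380,200),.087),("orange",(3,130,120),(14,255,255),(290,168,315,195),.075)):
    q=pts(mask(t,lo,hi,b));print(n,len(q),bp(t,[q.mean(0)],z)[0])
for n,lo,hi,b,rad in(("rb",(105,90,60),(125,255,255),(160,85,210,130),.0445),("ro",(3,110,100),(18,255,255),(140,168,185,210),.0365)):
    q=pts(mask(t,lo,hi,b));f=circ(bp(t,q,.034),rad);print(n,len(q),f.x,f.cost)
plan((.4466,-.2549,.17),0)
```

```text
blue 143 [ 0.44587877 -0.25715268  0.087     ]
orange 74 [ 0.44442243 -0.12540741  0.075     ]Traceback (most recent call last):
  File "<stdin>", line 6, in <module>
  File "h.py", line 8, in bp
    u=cv2.undistortPoints(np.array(px,float).reshape(-1,1,2),K,D)[:,0]
      ~~~~~~~~~~~~~~~~~~~^^^^^^^^^^^^^^^^^^^^^^^^^^^^^^^^^^^^^^^^
cv2.error: OpenCV(4.12.0) /io/opencv/modules/calib3d/src/undistort.dispatch.cpp:347: error: (-215:Assertion failed) CV_IS_MAT(_src) && CV_IS_MAT(_dst) && (_src->rows == 1 || _src->cols == 1) && (_dst->rows == 1 || _dst->cols == 1) && _src->cols + _src->rows - 1 == _dst->rows + _dst->cols - 1 && (CV_MAT_TYPE(_src->type) == CV_32FC2 || CV_MAT_TYPE(_src->type) == CV_64FC2) && (CV_MAT_TYPE(_dst->type) == CV_32FC2 || CV_MAT_TYPE(_dst->type) == CV_64FC2) in function 'cvUndistortPointsInternal'
```

```bash
python3 -m pendant '[[-1,[0,0,0],[0,0,10.2]],[-1,[0,0,0],[0,0,10.2]],[-1,[0,0,0],[0,0,10.2]],[-1,[-45,-4,0],[0,0,0]],[-1,[-55,-5,0],[0,0,0]],[-1,[-55,-5,0],[0,0,0]],[-1,[-55,-5,0],[0,0,0]],[-1,[-55,-5,0],[0,0,0]]]'
python3 -m pendant '[[-1,[-55,-5,0],[0,0,0]],[-1,[-55,-5,0],[0,0,0]],[-1,[-55,-5,0],[0,0,0]],[-1,[-55,-5,0],[0,0,0]],[-1,[-50,-4,0],[0,0,0]],[-1,[-24,-2,0],[0,0,0]],[-1,[0,0,0],[0,0,0]],[-1,[0,0,0],[0,0,0]]]'
python3 - <<'E'
from m import *
t=snap("top")
for n,lo,hi,b,rad in(("rb",(105,90,60),(125,255,255),(160,85,210,130),.0445),("ro",(3,110,100),(18,255,255),(140,168,185,210),.0365)):
    q=pts(mask(t,lo,hi,b));f=circ(bp(t,q,.034),rad);print(n,len(q),f.x,f.cost)
plan((.4466,-.256,.0393),0)
E
```

```text
clock: 31.65
tool_pos: [0.4757, 0.0284, 0.1743]
eef_rot: [0.708, 0.706, 0.0, 0.001]
contact_force: [0.7, -0.6, 1.1]
opening: 0.997
finger_force: 0.0
clock: 32.65
tool_pos: [0.4495, -0.2613, 0.1741]
eef_rot: [0.707, 0.708, 0.0, 0.0]
contact_force: [-0.5, 0.5, -0.8]
opening: 1.003
finger_force: 0.0
rb 161 [0.63427418 0.16239831] 9.632351614620915e-05
ro 140 [0.42638634 0.21542021] 8.582603494706144e-05
turn [ 0.  -0.   0.1] shift(turned) [  4.7  -3.2 134.8] dworld mm [  -3.2    4.7 -134.8] q7 -0.15 t 32.7
```

```bash
python3 -m pendant '[[-1,[5,-3,20],[0,0,0]],[-1,[0,0,35],[0,0,0]],[-1,[0,0,40],[0,0,0]],[-1,[0,0,24],[0,0,0]],[-1,[0,0,15],[0,0,0]],[-1,[0,0,0],[0,0,0]],[-1,[0,0,0],[0,0,0]]]'
python3 -m pendant '[[-0.6,[0,0,0],[0,0,0]],[-0.2,[0,0,0],[0,0,0]],[0.2,[0,0,0],[0,0,0]],[0.2,[0,0,0],[0,0,0]],[0.2,[0,0,0],[0,0,0]]]' 25
python3 -m pendant '[[0.2,[0,0,-15],[0,0,0]],[0.2,[0,0,-30],[0,0,0]],[0.2,[0,0,-45],[0,0,0]],[0.2,[0,0,-40],[0,0,0]],[0.2,[0,0,0],[0,0,0]],[0.2,[0,0,0],[0,0,0]]]'
python3 - <<'E'
from m import *
plan((.6343,.1624,.17),0)
E
```

```text
clock: 33.58
tool_pos: [0.4473, -0.2566, 0.0405]
eef_rot: [0.707, 0.708, 0.0, 0.001]
contact_force: [-0.0, 0.5, -0.4]
opening: 0.999
finger_force: 0.0
clock: 34.2
tool_pos: [0.4468, -0.257, 0.0402]
eef_rot: [0.707, 0.707, -0.0, 0.0]
contact_force: [-0.6, 0.3, 6.3]
opening: 0.763
finger_force: 25.0
clock: 34.95
tool_pos: [0.4455, -0.2568, 0.1687]
eef_rot: [0.707, 0.707, -0.001, -0.001]
contact_force: [-0.3, 1.0, -2.5]
opening: 0.764
finger_force: 25.0
turn [-0.1 -0.   0. ] shift(turned) [419.2 188.8  -1.3] dworld mm [188.8 419.2   1.3] q7 -0.17 t 34.95
```

```bash
python3 -m pendant '[[0.2,[20,9,0],[0,0,0]],[0.2,[42,19,0],[0,0,0]],[0.2,[52,23,0],[0,0,0]],[0.2,[52,23,0],[0,0,0]],[0.2,[52,23,0],[0,0,0]],[0.2,[52,23,0],[0,0,0]],[0.2,[52,23,0],[0,0,0]],[0.2,[45,20,0],[0,0,0]]]'
python3 -m pendant '[[0.2,[32,15,0],[0,0,0]],[0.2,[15,8,0],[0,0,0]],[0.2,[5,3,0],[0,0,0]],[0.2,[0,0,0],[0,0,0]],[0.2,[0,0,0],[0,0,0]]]'
python3 - <<'E'
from m import *
plan((.6343,.1624,.0522),0)
E
```

```text
clock: 35.95
tool_pos: [0.6085, 0.1125, 0.1672]
eef_rot: [0.706, 0.708, -0.002, -0.001]
contact_force: [0.0, -0.4, -1.9]
opening: 0.763
finger_force: 25.0
clock: 36.58
tool_pos: [0.6349, 0.1603, 0.1694]
eef_rot: [0.707, 0.707, -0.001, 0.0]
contact_force: [-0.5, -0.0, -2.0]
opening: 0.764
finger_force: 25.0
turn [-0.   0.1 -0. ] shift(turned) [  2.1  -0.6 117.2] dworld mm [  -0.6    2.1 -117.2] q7 -0.73 t 36.58
```

```bash
python3 -m pendant '[[0.2,[2,-0.6,25],[0,0,0]],[0.2,[0,0,35],[0,0,0]],[0.2,[0,0,25],[0,0,0]],[0.2,[0,0,10],[0,0,0]],[0.2,[0,0,0],[0,0,0]],[0.2,[0,0,0],[0,0,0]]]'
python3 - <<'E'
from m import *
plan((.6343,.1624,.0522),0)
E
```

```text
clock: 37.33
tool_pos: [0.6354, 0.1647, 0.076]
eef_rot: [0.707, 0.707, 0.001, 0.0]
contact_force: [-0.7, 0.1, -2.2]
opening: 0.767
finger_force: 25.0
turn [ 0.1 -0.   0. ] shift(turned) [-2.3 -1.1 23.8] dworld mm [ -1.1  -2.3 -23.8] q7 -0.8 t 37.33
```

```bash
python3 -m pendant '[[0.2,[-2,-1,9],[0,0,0]],[0.2,[0,0,7],[0,0,0]],[0.2,[0,0,4],[0,0,0]],[0.2,[0,0,0],[0,0,0]],[0.2,[0,0,0],[0,0,0]]]'
python3 -m pendant '[[0.2,[0,0,1.5],[0,0,0]],[0.2,[0,0,0],[0,0,0]]]'
python3 -m pendant '[[0.2,[0,0,1],[0,0,0]],[0.2,[0,0,0],[0,0,0]]]'
python3 -m pendant '[[0.2,[0,0,0],[0,0,0]]]'
```

```text
clock: 37.95
tool_pos: [0.6337, 0.1627, 0.0548]
eef_rot: [0.707, 0.708, 0.0, 0.0]
contact_force: [-0.7, -0.2, -2.9]
opening: 0.765
finger_force: 25.0
clock: 38.2
tool_pos: [0.6335, 0.1625, 0.0532]
eef_rot: [0.707, 0.708, -0.0, 0.0]
contact_force: [-0.3, 0.1, -3.0]
opening: 0.764
finger_force: 25.0
clock: 38.45
tool_pos: [0.6336, 0.1626, 0.0523]
eef_rot: [0.707, 0.708, 0.0, 0.0]
contact_force: [-0.1, -0.6, -0.8]
opening: 0.765
finger_force: 25.0
clock: 38.58
tool_pos: [0.6336, 0.1626, 0.0523]
eef_rot: [0.707, 0.708, 0.0, 0.0]
contact_force: [0.1, -0.4, -1.3]
opening: 0.766
finger_force: 25.0
```

Right at the expected floor height. One more small step, release and rise.

```bash
python3 -m pendant '[[0.2,[0,0,0.8],[0,0,0]],[0.2,[0,0,0],[0,0,0]]]'
python3 -m pendant '[[-0.5,[0,0,0],[0,0,0]],[-0.7,[0,0,0],[0,0,0]],[-1,[0,0,0],[0,0,0]],[-1,[0,0,0],[0,0,0]],[-1,[0,0,-30],[0,0,0]],[-1,[0,0,-45],[0,0,0]],[-1,[0,0,-45],[0,0,0]],[-1,[0,0,0],[0,0,0]]]'
python3 - <<'E'
from m import *
plan((.445,-.1254,.17),0)
E
```

```text
clock: 38.83
tool_pos: [0.6336, 0.1625, 0.0523]
eef_rot: [0.707, 0.708, 0.0, 0.0]
contact_force: [-2.0, -0.9, 5.2]
opening: 0.765
finger_force: 25.0
clock: 39.83
tool_pos: [0.6359, 0.1639, 0.1754]
eef_rot: [0.707, 0.707, 0.004, 0.001]
contact_force: [0.7, -0.4, -0.1]
opening: 1.001
finger_force: 0.0
turn [ 0.4 -0.2  0. ] shift(turned) [-289.3 -190.9    5.4] dworld mm [-190.9 -289.3   -5.4] q7 -0.74 t 39.83
```

```bash
python3 -m pendant '[[-1,[-35,-23,0],[0,0,0]],[-1,[-48,-32,0],[0,0,0]],[-1,[-48,-32,0],[0,0,0]],[-1,[-48,-32,0],[0,0,0]],[-0.75,[-48,-32,0],[0,0,0]],[-0.75,[-42,-27,0],[0,0,0]],[-0.75,[-20,-13,0],[0,0,0]],[-0.75,[0,0,0],[0,0,0]]]'
python3 - <<'E'
from m import *
t=snap("top")
for n,lo,hi,b,rad in(("rb",(105,90,60),(125,255,255),(160,85,210,130),.0445),("ro",(3,110,100),(18,255,255),(140,168,185,210),.0365)):
    q=pts(mask(t,lo,hi,b));f=circ(bp(t,q,.034),rad);print(n,len(q),f.x,f.cost)
save(t,"p13",(90,60,270,230),3.5,pr(t,ring(f.x,.0365,.034)))
plan((.4447,-.1254,.0278),0)
E
```

```text
clock: 40.83
tool_pos: [0.4412, -0.1284, 0.1706]
eef_rot: [0.708, 0.706, -0.001, -0.001]
contact_force: [0.9, 1.4, 0.3]
opening: 0.876
finger_force: 0.0
rb 239 [0.62250854 0.14729836] 0.0035827709177005565
ro 139 [0.42642068 0.21536066] 8.399176634294569e-05
turn [-0. -0.  0.] shift(turned) [  1.3   2.  143.1] dworld mm [   2.     1.3 -143.1] q7 -0.46 t 40.88
```

View pics/p13.png

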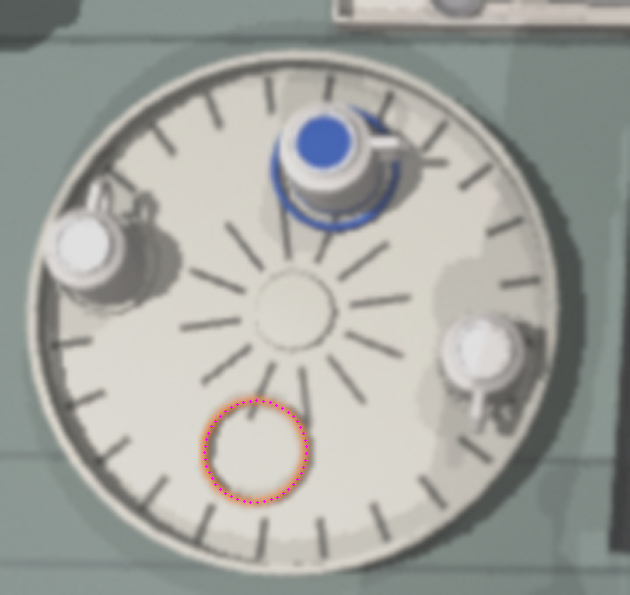

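The big cup stands inside the blue ring (335,170). The orange ring at (256,452) is free and unmoved. Fetching the small cup.

```bash
python3 -m pendant '[[-0.75,[1.3,2,25],[0,0,0]],[-0.75,[0,0,40],[0,0,0]],[-0.75,[0,0,40],[0,0,0]],[-0.75,[0,0,24],[0,0,0]],[-0.75,[0,0,14],[0,0,0]],[-0.75,[0,0,0],[0,0,0]],[-0.75,[0,0,0],[0,0,0]]]'
python3 -m pendant '[[-0.4,[0,0,0],[0,0,0]],[-0.1,[0,0,0],[0,0,0]],[0.2,[0,0,0],[0,0,0]],[0.4,[0,0,0],[0,0,0]],[0.4,[0,0,0],[0,0,0]]]' 20
python3 -m pendant '[[0.4,[0,0,-15],[0,0,0]],[0.4,[0,0,-30],[0,0,0]],[0.4,[0,0,-45],[0,0,0]],[0.4,[0,0,-40],[0,0,0]],[0.4,[0,0,0],[0,0,0]],[0.4,[0,0,0],[0,0,0]]]'
python3 - <<'E'
from m import *
plan((.4264,.2154,.16),0)
E
```

```text
clock: 41.75
tool_pos: [0.4457, -0.1243, 0.0286]
eef_rot: [0.706, 0.708, 0.001, 0.0]
contact_force: [0.6, 0.1, 0.6]
opening: 0.876
finger_force: 0.0
clock: 42.38
tool_pos: [0.445, -0.1256, 0.0287]
eef_rot: [0.707, 0.707, 0.0, 0.0]
contact_force: [0.2, -0.5, 6.1]
opening: 0.583
finger_force: 20.0
clock: 43.12
tool_pos: [0.4441, -0.1258, 0.1576]
eef_rot: [0.707, 0.707, -0.001, -0.0]
contact_force: [0.3, -0.8, -2.2]
opening: 0.588
finger_force: 20.0
turn [-0.1  0.   0. ] shift(turned) [341.2 -17.7  -2.4] dworld mm [-17.7 341.2   2.4] q7 -0.53 t 43.12
```

```bash
python3 -m pendant '[[0.4,[20,-1,0],[0,0,0]],[0.4,[42,-2,0],[0,0,0]],[0.4,[52,-3,0],[0,0,0]],[0.4,[52,-3,0],[0,0,0]],[0.4,[52,-3,0],[0,0,0]],[0.4,[50,-3,0],[0,0,0]],[0.4,[40,-2,0],[0,0,0]],[0.4,[22,-1,0],[0,0,0]]]'
python3 -m pendant '[[0.4,[11,0,0],[0,0,0]],[0.4,[0,0,25],[0,0,0]],[0.4,[0,0,35],[0,0,0]],[0.4,[0,0,25],[0,0,0]],[0.4,[0,0,10],[0,0,0]],[0.4,[0,0,0],[0,0,0]],[0.4,[0,0,0],[0,0,0]]]'
python3 - <<'E'
from m import *
plan((.4264,.2154,.0407),0)
E
```

```text
clock: 44.12
tool_pos: [0.4251, 0.207, 0.1568]
eef_rot: [0.705, 0.709, -0.001, -0.001]
contact_force: [0.3, -0.0, -1.4]
opening: 0.586
finger_force: 20.0
clock: 45.0
tool_pos: [0.4269, 0.2156, 0.064]
eef_rot: [0.707, 0.707, 0.0, 0.0]
contact_force: [-0.6, 0.1, -1.3]
opening: 0.585
finger_force: 20.0
turn [ 0.1 -0.   0. ] shift(turned) [-0.2 -0.5 23.3] dworld mm [ -0.5  -0.2 -23.3] q7 -1.32 t 45.0
```

```bash
python3 -m pendant '[[0.4,[0,-0.5,9],[0,0,0]],[0.4,[0,0,7],[0,0,0]],[0.4,[0,0,4],[0,0,0]],[0.4,[0,0,1.5],[0,0,0]],[0.4,[0,0,0],[0,0,0]],[0.4,[0,0,0],[0,0,0]]]'
python3 -m pendant '[[0.4,[0,0,1],[0,0,0]],[0.4,[0,0,0],[0,0,0]]]'
python3 -m pendant '[[0.4,[0,0,1],[0,0,0]],[0.4,[0,0,0],[0,0,0]]]'
```

```text
clock: 45.75
tool_pos: [0.426, 0.2156, 0.042]
eef_rot: [0.707, 0.708, 0.0, 0.0]
contact_force: [-0.9, -0.2, -2.1]
opening: 0.582
finger_force: 20.0
clock: 46.0
tool_pos: [0.426, 0.2155, 0.0409]
eef_rot: [0.707, 0.708, 0.0, 0.0]
contact_force: [-0.5, 1.0, -1.3]
opening: 0.583
finger_force: 20.0
clock: 46.25
tool_pos: [0.426, 0.2155, 0.0407]
eef_rot: [0.707, 0.708, 0.0, 0.0]
contact_force: [-0.7, -0.4, 8.3]
opening: 0.586
finger_force: 20.0
```

```bash
python3 -m pendant '[[-0.2,[0,0,0],[0,0,0]],[-0.5,[0,0,0],[0,0,0]],[-0.75,[0,0,0],[0,0,0]],[-0.75,[0,0,0],[0,0,0]],[-0.75,[0,0,-30],[0,0,0]],[-0.75,[0,0,-45],[0,0,0]],[-0.75,[0,0,-45],[0,0,0]],[-0.75,[0,0,0],[0,0,0]]]'
python3 -m pendant '[[-0.75,[-40,0,0],[0,0,0]],[-0.75,[-50,0,0],[0,0,0]],[-0.75,[-50,0,0],[0,0,0]],[-0.75,[-50,0,0],[0,0,0]],[-0.75,[-50,0,0],[0,0,0]],[-0.75,[-50,0,0],[0,0,0]],[-0.75,[-40,0,0],[0,0,0]],[-0.75,[0,0,0],[0,0,0]]]'
python3 - <<'E'
from m import *
t=snap("top");s=snap("side")
a=t["img"][60:230,80:390];b=s["img"][110:345,80:310]
def up(i,k): return cv2.resize(cv2.cvtColor(i,cv2.COLOR_RGB2BGR),None,fx=k,fy=k)
A=up(a,1.3);B=up(b,1.7);im=np.zeros((max(len(A),len(B)),A.shape[1]+B.shape[1],3),np.uint8);im[:len(A),:A.shape[1]]=A;im[:len(B),A.shape[1]:]=B
cv2.imwrite("pics/p14.png",im)
for n,lo,hi,bx,z in(("blue",(105,120,80),(125,255,255),None,.099),("orange",(3,130,120),(16,255,255),None,.0872)):
    B=(168,88,196,112) if n=="blue" else (140,168,185,200)
    m=mask(t,lo,hi,B);k=cv2.morphologyEx(m,cv2.MORPH_OPEN,np.ones((5,5),np.uint8));q=pts(k);print(n,len(q),bp(t,[q.mean(0)],z)[0])
E
```

```text
clock: 47.25
tool_pos: [0.4275, 0.2165, 0.1624]
eef_rot: [0.707, 0.707, 0.003, 0.001]
contact_force: [1.2, 0.7, -0.2]
opening: 0.875
finger_force: 0.0
clock: 48.25
tool_pos: [0.4249, -0.118, 0.1586]
eef_rot: [0.709, 0.705, -0.001, -0.001]
contact_force: [0.2, 0.2, 0.3]
opening: 0.873
finger_force: 0.0
blue 137 [0.6333824  0.16214086 0.099     ]
orange 66 [0.42574725 0.21633027 0.0872    ]
```

View pics/p14.png

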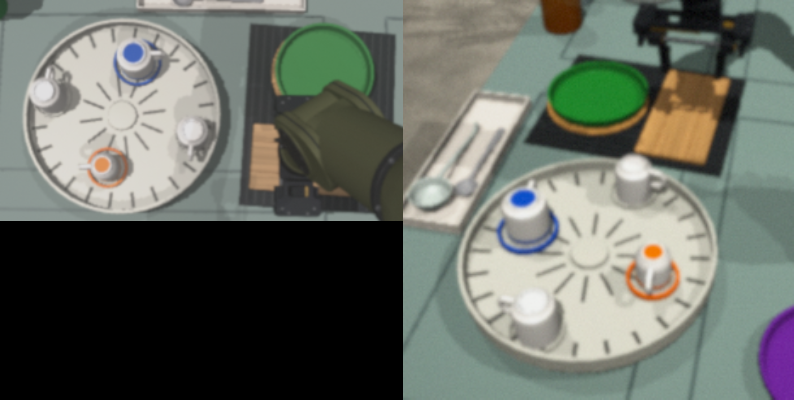

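The final pictures show the big cup in the blue ring (side view, 525,220) and the small one in the orange ring (653,270). Both are within about 1 mm of the ring centres. The plate is flat on the mat, the plain cups are in place and the gripper is clear. Handing in.

```bash
python3 -c "
from plant import r
print(r.finish_job())"
```

```text
the job is handed in; nothing more can be done
None
```

Job handed in, with no verdict returned: the plate lies flat on the mat about 5 mm off centre, the big cup is in the blue ring and the small cup in the orange ring (each within about 1 mm of centre), and the two plain cups look undisturbed.

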